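Find the pilot recess by feel and snap the automatic centre punch in it

TASK

Take the automatic centre punch out of its stand, lower its point into the bracket's slot and slide it lightly along the rail until it drops into the hidden pilot recess. Holding the punch upright there, press it straight down until its spring trips with a snap; do not let it trip anywhere else and do not lean hard on it after the snap. Then put the punch back in its stand, fully seated and upright, let go, and leave the other things on the bench alone.

Things in the scene. Friction and masses are not known exactly. Their poses are not given: they have to be found in the camera images.
- punch_grip (a point): Where to grasp the punch, on the axis of its round steel barrel; z along the punch, up to its cap. Barrel: 20 mm diameter, from 30 mm below to 20 mm above this point; a cap 22 mm wide, 12 mm tall, above. Below the barrel's flat shoulder: a fixed 12 mm nose 20 mm long, then the plunger, 25 mm out at rest, so the point is 75 mm below here. Starts point-down in the stand
- punch_tip (a point): The point of the punch: the lower end of its plunger, a straight 4 mm pin 15 mm long, slightly bevelled at the end, thickening to 8 mm above. z runs along the punch, upwards
- plunger (a joint): How far the plunger is pushed in, m: 0 at rest, dead stop at 0.0125 (force then climbs steeply). Sprung: about 3 N to start, 6.5 N at 2 mm, a peak of about 12 N near 5.5 mm; then it trips and the push falls, a little unevenly, to about 4 N by 10 mm; past 9.5 mm it has tripped. Let up, it springs out and rearms
- punch: The automatic centre punch as a whole, loose, about 0.2 kg, 107 mm long; origin on its axis at the barrel's shoulder (30 mm below punch_grip), z along the punch upwards
- bracket: Plain steel plate, 90 (x) by 130 (y) by 4 mm, level, bolted on a black frame rail 30 mm wide, 30 mm high, 240 mm long that runs along the bracket's y. Immovable. Origin: centre of the plate's underside, which is the rail's top face, 30 mm above the bench. On its +x edge a flange 24 mm high; two bolt heads 8 mm high at y = +50 and -50 mm, beyond the ends of the slot
- slot (a point): Middle of the bracket's slot, at its top face (4 mm above the rail's top); y along the slot, z up. The slot is 7 mm wide, 56 mm long, through to the rail. The rail has one round blind pilot recess, 7.5 mm wide, 5 mm deep, on the slot's centre line within 16 mm of its middle; it differs every time and is not measured: feel (or look) for it
- stand: Grey plastic block 70 x 70 x 50 mm high, fixed to the bench, with one vertical through hole of 15 mm diameter in its middle, in which the punch stands. Origin: centre of its underside, z up
- stand_mouth (a point): Centre of the hole's mouth on the stand's top face, 50 mm above the bench. With the punch seated the shoulder lies on this face and punch_grip is 30 mm above this point
- cap_mid (a point): Bystander: white plastic filter cap, loose, 64 mm across and 38 mm high with a central 24 mm boss; point at its centre, half-way up
- cartridge_mid (a point): Bystander: white filter cartridge like a bottle, 60 mm across and 160 mm tall, standing loose; point at its centre, half-way up
- pliers_mid (a point): Bystander: pliers with yellow grips, lying loose, about 150 mm long and 16 mm high; point at their pivot
Mind the look-alikes: they are no part of the job. Of the things like the bracket, leave any that is brown; of the rest the larger one is meant.

How it is judged (in metres and radians):
On the way, in this order (a step that is already met when the one before it is completed fails the run):
1. the punch's point has dropped into the rail's recess through the slot (more than 3 mm below the rail's top), not yet tripped, the punch within 0.14 rad of upright (z of punch_tip in the frame of bracket between -0.009 and -0.003 m and x of punch_tip in the frame of bracket between -0.005 and 0.005 m and y of punch_tip in the frame of bracket between -0.03 and 0.03 m and value of joint plunger below 0.0085 m and angle between punch's own z axis and vertical below 0.14 rad), for 0.1 s.
2. in the recess, the punch is pressed until it trips (plunger past 9.5 mm), within 0.14 rad of upright (z of punch_tip in the frame of bracket between -0.009 and -0.003 m and x of punch_tip in the frame of bracket between -0.005 and 0.005 m and y of punch_tip in the frame of bracket between -0.03 and 0.03 m and value of joint plunger above 0.0095 m and angle between punch's own z axis and vertical below 0.14 rad).
At the end, for the whole second after the job is handed in: The punch stands released and still in its stand: barrel centre within 6 mm of the hole's axis, shoulder within 4 mm of the stand's top, within 0.14 rad of upright, plunger sprung out (horizontal distance between punch_grip and stand_mouth below 0.006 m and z of punch_grip in the frame of stand between 0.077 and 0.084 m and angle between punch's own z axis and vertical below 0.14 rad and value of joint plunger below 0.002 m and linear speed of punch below 0.02 m/s and contact force between punch and the fingers below 0.1 N); the robot touches nothing.
It fails at once if the punch trips (plunger past 9.5 mm) anywhere other than in the recess (value of joint plunger above 0.0095 m and not (z of punch_tip in the frame of bracket between -0.009 and -0.003 m and x of punch_tip in the frame of bracket between -0.005 and 0.005 m and y of punch_tip in the frame of bracket between -0.03 and 0.03 m)).
It fails at once if the punch presses on bracket or rail with more than 25 N (contact force between punch and bracket above 25 N).
It fails at once if the cap, the cartridge or the pliers are moved by more than 20 mm (distance of any of cap_mid, cartridge_mid, pliers_mid from where it was at the start of the episode above 0.02 m).
It also fails if it takes over 67 s, if anything falls off the work surface, if the arm or the gripper's body presses on something with over 40 N, if the wrist force passes 120 N, or if a joint passes its speed limit or range.

ROBOT

A 6-joint arm with a two-finger parallel gripper is mounted at the origin on the work surface. World frame = base frame: x ahead of the robot, y to its left, z up, the work surface at z = 0. Lengths are in mm, angles in rad, forces in N, time in s.
With the tool pointing down it reaches from about 300 to 775 mm from the base axis. Payload 14.6 kg.
Tool frame: the origin (TCP) lies midway between the tips of the shut fingers; the grasp point (between the pads) lies 19 mm behind it; x points along the fingers, z is the direction in which the jaws open and shut, and the axes are right-handed (so a half turn about x gives the same grasp; the last joint's range is limited). The gripper opens to 94 mm and grips with 3 to 60 N. Pads are 16 mm wide; open, the fingers measure 119 mm over their backs; the gripper's body (75 mm by 177 mm) begins 78 mm behind the grasp point.
Start: joints at [-1.226, 0.3, 1.521, -0, 1.321, -0.067], TCP at [220.135, -504.014, 183.746] pointing down, gripper open.
Joint ranges: [-3.03, 3.03], [-0.79, 2.21], [0.23, 2.52], [-1.04, 4.18], [0, 3.07], [-2.55, 2.55]. Speed limits (rad/s): [2.22, 2.22, 2.57, 3.14, 3.14, 3.14].

INTERFACE

Orientations are given as [roll, pitch, yaw] about the fixed x, y, z axes, in that order (R = Rz(yaw) Ry(pitch) Rx(roll)).
In Python, from cell import * gives the robot as it stands.
- The arm moves only by the tool play_rows, never from a script. Its argument "motion" is one flat list of numbers, 7 for each row, row after row: the turn, a rotation vector about the tool's x, y, z in rad, then the shift along the tool's x, y, z in m, then the closure, from -1 (fully open) to 1 (shut), so that 0 is half open. In form: [rx, ry, rz, x, y, z, fingers, rx, ry, rz, x, y, z, fingers, ...]. A call has 1 to 20 rows; each row shifts and turns the pose as measured when the row begins, along the tool's axes as they then stand; what a row does not reach is not made up. A row lasts 1/10 s, in which the tool goes at most 50 mm and 8.59 degrees, less where a joint would pass 70% of its speed; a pose out of reach is approached as far as the arm can. A call with a gripper value outside its range is refused whole. The fingers move at their own pace and stop on an object; "newtons" is the grip in N (left out, the last holds). Time passes only in rows, so rows that do not move let the fingers close. It gives the time, the measured TCP pose, the force and the opening at its end, in the units of the state.
- read_state(): the state, without advancing time (a new reading comes with each control period).
- camera(name): name is "scene" or "side" or "wrist"; returns (picture, depth): 480x640x3 uint8, blue, green, red; 480x640 float32, mm along the optical axis (not along the pixel's ray), 0 where there is no reading.
- camera_params(name): a dict with "fx", "fy", "cx", "cy" (pixels), "T" (4x4, takes a point from camera to world coordinates). Camera axes: x right, y down, z forward; pixel columns grow to the right and rows downward; lengths in mm; the calibration is good to about 2 mm. A picture is of the moment at which its call begins: read the wrist's pose just before it. camera_params takes no time and is no camera call; for the wrist camera it gives the pose at the moment of the call.
- sign_off(): hands the job in, once; it reports no verdict.
Trained networks look in the newest picture that a camera, given by its name, has taken for a name from the list of things; names that differ only in an ending like _2 or _b are one class to them, and where a whole thing is asked for, a point or a joint stands for the part that bears it (a point fixed in the world has none). Each returns a list of dicts, best first, with "conf" (0 to 1); they miss things now and then, are a little off and sometimes report something else, mostly with a low value. They report only what shows in the picture. A call takes as long as a camera call. They do not tell look-alikes from the thing itself.
- masks_of(camera, name): "region" (480x640 bool, what is visible of it).
- place_of(camera, name): "at" ([x, y, z] in mm, in the coordinates of the camera as it stood for that picture, good to about 4 mm: a listed point, or the origin of a listed thing).
The state is a dict: "clock": time; "joints": joint angles; "qd": joint speeds; "effort": joint torques, N m; "eef_pos": TCP position; "eef_rot": TCP orientation; "wrist_force": force on the tool from outside, world axes, zero at the start; "moment": the same for the moment, N m; "finger_gap": finger opening in mm.
Only numpy, scipy, OpenCV 4.12 (cv2) and the standard library are available. Lean on these libraries where they do the work, as an engineer would, in place of code of your own. Each camera call takes 0.05 s, during which the arm holds its last target.

## Working session

There is one attempt and no reset: what is moved stays moved. The work goes in short steps, Python scripts to look and compute and a tool call to move; the robot and the scene stay as the last step left them, time stands still between calls to the robot, and variables do not carry over. Pictures are saved under pics/ and viewed, and the job is handed in when it is done.

Besides the shell and the picture viewer there is one more tool, called as name(argument=value, ...) on one line, values as JSON. play_rows: Moves the arm, as the interface text tells. Its arguments: {"type":"object","properties":{"motion":{"type":"array","items":{"type":"number"}},"newtons":{"type":"number"}},"required":["motion"]}

```bash
ls; mkdir -p pics; cat > h.py <<'E'
from cell import *
import numpy as np, cv2
def world(cam_T,p): p=np.asarray(p,float); return (np.asarray(cam_T)@np.append(p,1))[:3]
E
python3 - <<'E'
from h import *
s=read_state(); print(s)
for n in ["scene","side","wrist"]:
    T=camera_params(n); im,d=camera(n); cv2.imwrite(f"pics/{n}0.png",im); np.save(f"{n}0d.npy",d)
    print(n,T)
    if n!="wrist":
      for o in ["punch_grip","bracket","slot","stand_mouth","cap_mid","cartridge_mid","pliers_mid"]:
        for r in place_of(n,o)[:4]: print(o,round(r["conf"],2),world(T["T"],r["at"]).round(1))
print(read_state()["clock"])
E
```

```text
pics
{'clock': 0.0, 'joints': array([-1.22559709e+00,  3.00476111e-01,  1.52160018e+00, -1.97746380e-06,
        1.32066384e+00, -6.66085989e-02]), 'qd': array([-1.51090647e-04, -9.05551118e-04,  1.42153671e-03,  8.11061300e-04,
       -8.34811569e-05, -1.98084258e-03]), 'effort': array([-2.74365530e-04, -5.31813276e+01, -3.52740777e+01,  7.08101084e-02,
        2.43779970e-02, -1.03268655e-04]), 'eef_pos': array([ 220.0420044 , -503.75247105,  183.1755079 ]), 'eef_rot': array([3.07665324, 1.56964884, 1.91766524]), 'wrist_force': array([ 0.39393212, -0.31348478,  0.34419144]), 'moment': array([-0.0093701 ,  0.02994813, -0.0532129 ]), 'finger_gap': 93.79407426779674}
scene {'fx': 569.5306643260709, 'fy': 569.5306643260709, 'cx': 316.6709783573325, 'cy': 250.64534895867527, 'T': array([[ 2.01710074e-01,  7.05781405e-01, -6.79106512e-01,
         1.31445955e+03],
       [ 9.79401769e-01, -1.51879467e-01,  1.33059393e-01,
        -1.00531462e+02],
       [-9.23148971e-03, -6.91957540e-01, -7.21879175e-01,
         8.82921375e+02],
       [ 0.00000000e+00,  0.00000000e+00,  0.00000000e+00
[... 1190 characters left out ...]
 -169.6   46.4]
stand_mouth 0.21 [ 576.5 -171.6   -2.4]
cap_mid 0.87 [ 520.3 -304.8   17. ]
cap_mid 0.64 [525.7 162.5  35. ]
cartridge_mid 0.67 [653.4 375.2  82.3]
pliers_mid 0.64 [ 737.7 -150.6   11.5]
pliers_mid 0.43 [ 520.  -302.4   18.7]
wrist {'fx': 374.4340806096402, 'fy': 374.4340806096402, 'cx': 323.8017705404028, 'cy': 235.3618933834147, 'T': array([[ 3.99721164e-01, -8.84447845e-01, -2.40779981e-01,
         2.89216070e+02],
       [-9.16636701e-01, -3.85573390e-01, -1.05405502e-01,
        -4.72528631e+02],
       [ 3.87315385e-04,  2.62840578e-01, -9.64839199e-01,
         3.85714186e+02],
       [ 0.00000000e+00,  0.00000000e+00,  0.00000000e+00,
         1.00000000e+00]])}
0.85
```

View pics/scene0.png

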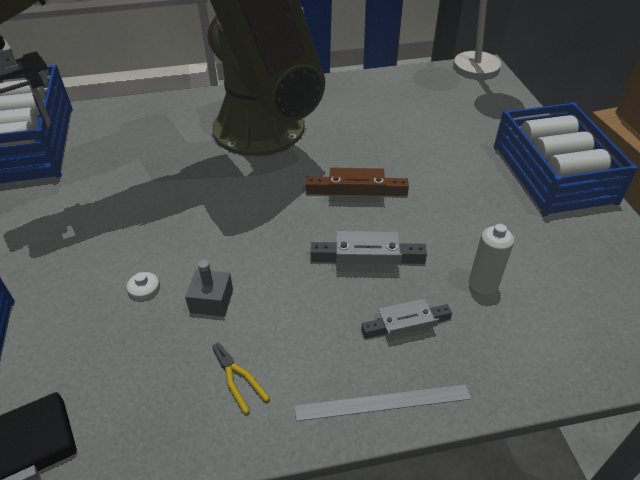

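View pics/side0.png

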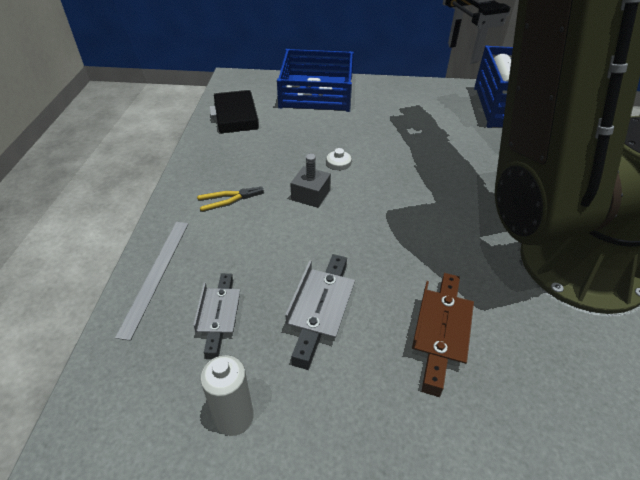

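View pics/wrist0.png

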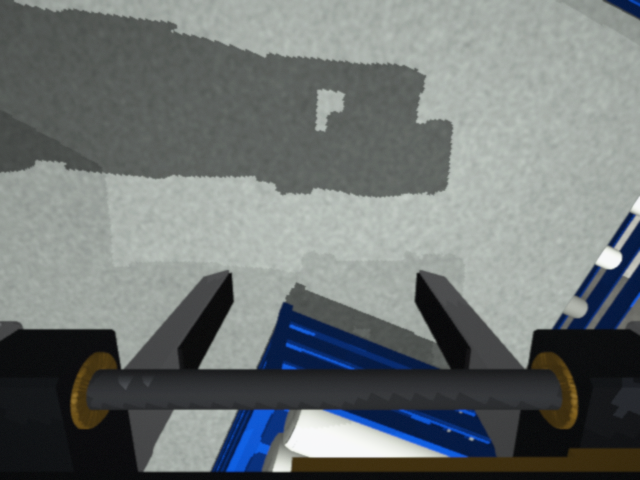

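Three bracket-like things appear in the scene picture:
- Brown at (357,178): excluded.
- Large grey at (367,247): the larger of the other two, so this is the one meant.
- Small grey at (407,317).

I'll confirm this with an enlarged crop and measurements.

```bash
cat >> h.py <<'E'
def proj(P,pts):
    T=np.linalg.inv(P["T"]); q=np.c_[pts,np.ones(len(pts))]@T.T
    return np.c_[q[:,0]/q[:,2]*P["fx"]+P["cx"], q[:,1]/q[:,2]*P["fy"]+P["cy"]]
def back(P,uv,z):
    uv=np.atleast_2d(uv).astype(float); d=np.c_[(uv[:,0]-P["cx"])/P["fx"],(uv[:,1]-P["cy"])/P["fy"],np.ones(len(uv))]@np.array(P["T"])[:3,:3].T
    o=np.array(P["T"])[:3,3]; t=(z-o[2])/d[:,2]; return o+d*t[:,None]
E
python3 - <<'E'
from h import *
a=cv2.imread("pics/scene0.png"); b=cv2.imread("pics/side0.png")
c1=cv2.resize(a[215:345,300:460],None,fx=4,fy=4,interpolation=cv2.INTER_CUBIC)
c2=cv2.resize(b[250:370,180:370],None,fx=4,fy=4,interpolation=cv2.INTER_CUBIC)
cv2.imwrite("pics/c1.png",c1);cv2.imwrite("pics/c2.png",c2)
for n,im in (("scene",a),("side",b)):
    P=camera_params(n)
    for o,z in (("bracket",34),("stand",50),("punch",100)):
        for m in masks_of(n,o)[:3]:
            r=m["region"]
            if o=="bracket":
                v,u=np.nonzero(r); p=back(P,np.c_[u,v],z)[:,:2]
                R=cv2.minAreaRect(p.astype(np.float32)); print(n,o,round(m["conf"],2),np.round([u.mean(),v.mean()]),R)
            else:
                v,u=np.nonzero(r);print(n,o,round(m["conf"],2),u.min(),u.max(),v.min(),v.max())
E
```

```text
scene bracket 0.78 [367. 249.] ((527.5589599609375, 161.4052734375), (237.74612426757812, 95.59516143798828), 74.52534484863281)
scene bracket 0.75 [405. 318.] ((718.0762329101562, 182.44459533691406), (67.71851348876953, 176.71009826660156), 2.467226028442383)
scene bracket 0.61 [356. 183.] ((315.43994140625, 191.842041015625), (239.6619873046875, 102.06051635742188), 76.54724884033203)
scene stand 0.87 185 232 270 316
scene punch 0.83 197 212 259 287
side bracket 0.95 [318. 307.] ((534.4574584960938, 170.77078247070312), (253.97425842285156, 97.7786865234375), 76.4634017944336)
side bracket 0.76 [217. 314.] ((711.5391845703125, 202.78585815429688), (69.83995056152344, 178.4590606689453), 5.468149662017822)
side bracket 0.72 [442. 331.] ((315.760498046875, 204.56375122070312), (256.5870361328125, 92.01832580566406), 75.89669799804688)
side stand 0.72 292 331 167 205
side punch 0.58 306 315 154 180
```

View pics/c1.png

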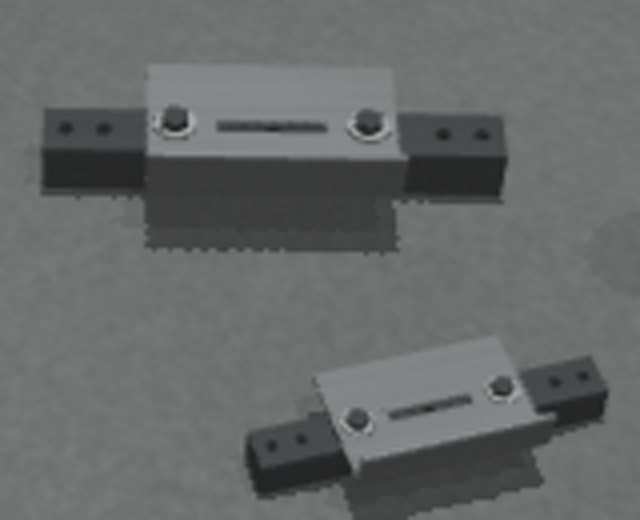

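View pics/c2.png

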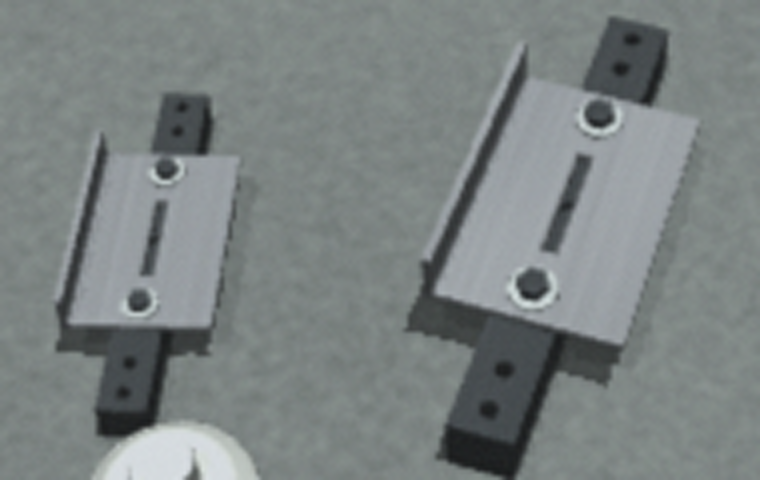

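The crop confirms it. The large grey bracket measures about 238 x 96 mm including the rail, which matches 240 x 90, and the small one is about 177 x 68. A dark spot shows in its slot, near c1 (273,127) and c2 (568,203), which may be the recess. Next I'll get the precise geometry and plan the approach to the punch.

```bash
cat >> h.py <<'E'
from scipy.spatial.transform import Rotation as Ro
def toolR(): 
    return Ro.from_euler("xyz",read_state()["eef_rot"]).as_matrix()
def go(target,jaw=None):
    """target TCP world mm; jaw=world angle (deg) of tool z. prints tool-frame shift (mm), rotvec needed"""
    s=read_state(); R=Ro.from_euler("xyz",s["eef_rot"]).as_matrix(); p=s["eef_pos"]
    d=np.asarray(target,float)-p
    print("pos",p.round(2),"jaw deg",np.degrees(np.arctan2(R[1,2],R[0,2])).round(2),"xt",R[:,0].round(4),"F",s["wrist_force"].round(2),"gap",round(s["finger_gap"],2),"t",s["clock"])
    if jaw is not None:
        best=None
        for a in (jaw,jaw+180):
            a=np.radians(a); x=np.array([0,0,-1.]); z=np.array([np.cos(a),np.sin(a),0]); y=np.cross(z,x)
            Rt=np.c_[x,y,z]; rv=Ro.from_matrix(R.T@Rt).as_rotvec()
            if best is None or abs(np.linalg.norm(rv))<np.linalg.norm(best[0]): best=(rv,Rt)
        print("rotvec",best[0].round(4),"deg",np.degrees(np.linalg.norm(best[0])).round(1), "shift(final frame) mm",(best[1].T@d).round(2))
    print("shift(tool now) mm",(R.T@d).round(2),"world d",d.round(2))
E
python3 - <<'E'
from h import *
Ps=camera_params("scene");Pd=camera_params("side")
sc=back(Ps,np.array([[218,127],[327,127],[273,127]])/4+[300,215],34); sd=back(Pd,np.array([[583,155],[550,252],[568,203]])/4+[180,250],34)
for q in(sc,sd): print(q.round(1)); e=q[1]-q[0]; print("len",np.linalg.norm(e),"ang",np.degrees(np.arctan2(e[1],e[0])),"mid",(q[0]+q[1])/2)
for n,P in(("scene",Ps),("side",Pd)):
    print(n,"punch cap proj",proj(P,np.array([[578,-170,112],[578,-170,50]])))
go([578,-170,190],90)
a=cv2.imread("pics/scene0.png"); b=cv2.imread("pics/side0.png")
c1=cv2.resize(a[250:330,165:255],None,fx=4,fy=4,interpolation=cv2.INTER_CUBIC)
c2=cv2.resize(b[145:215,280:360],None,fx=4,fy=4,interpolation=cv2.INTER_CUBIC)
cv2.imwrite("pics/c3.png",np.hstack([c1[:280],c2]))
E
```

```text
[[521.4 135.   34. ]
 [533.3 190.3  34. ]
 [527.4 162.9  34. ]]
len 56.51132170326684 ang 77.8485446005321 mid [527.33920373 162.63500312  34.        ]
[[523.1 135.4  34. ]
 [534.  190.6  34. ]
 [528.  163.3  34. ]]
len 56.272604200647486 ang 78.79380740656718 mid [528.51848319 163.04979806  34.        ]
scene punch cap proj [[202.7694442  263.81305477]
 [207.7355747  285.64530635]]
side punch cap proj [[310.63169269 155.17284286]
 [310.71857182 177.54663673]]
pos [ 220.13 -504.01  183.75] jaw deg -66.41 xt [ 0. -0. -1.] F [0.36 1.02 0.17] gap 93.88 t 1.15
rotvec [ 0.4118  0.     -0.    ] deg 23.6 shift(final frame) mm [  -6.25  357.87 -334.01]
shift(tool now) mm [  -6.24  461.64 -162.85] world d [357.87 334.01   6.25]
```

View pics/c3.png

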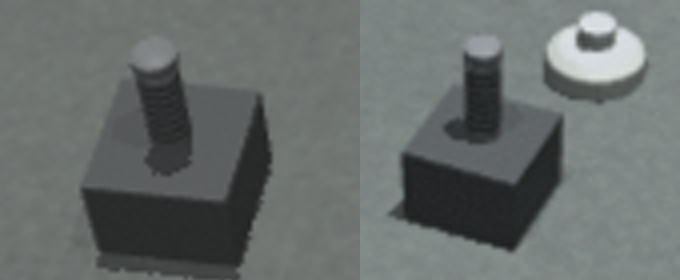

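The stand is clear: the punch cap is at scene (202,264) and side (311,155). I'm moving above the punch.

play_rows(motion=[0.103, 0, 0, 0, 0, 0, -1, 0.103, 0, 0, 0, 0, 0, -1, 0.103, 0, 0, 0, 0, 0, -1, 0.103, 0, 0, 0, 0, 0, -1, 0, 0, 0, 0, 0.03, -0.028, -1, 0, 0, 0, 0, 0.03, -0.028, -1, 0, 0, 0, 0, 0.03, -0.028, -1, 0, 0, 0, 0, 0.03, -0.028, -1, 0, 0, 0, 0, 0.03, -0.028, -1, 0, 0, 0, 0, 0.03, -0.028, -1, 0, 0, 0, 0, 0.03, -0.028, -1, 0, 0, 0, 0, 0.03, -0.028, -1, 0, 0, 0, 0, 0.03, -0.028, -1, 0, 0, 0, 0, 0.03, -0.028, -1, 0, 0, 0, 0, 0.03, -0.028, -1, 0, 0, 0, 0, 0.03, -0.026, -1, 0, 0, 0, 0, 0, 0, -1])

```text
clock: 2.85
eef_pos: [599.6, -163.3, 183.6]
eef_rot: [0.926, 1.569, -0.667]
wrist_force: [-1.0, 0.2, 0.4]
finger_gap: 94.7
```

```bash
python3 - <<'E'
from h import *
go([578,-170,190],-90)
P=camera_params("wrist"); im,d=camera("wrist"); cv2.imwrite("pics/w1.png",im)
for o in ["punch_grip","stand_mouth"]:
    for r in place_of("wrist",o)[:3]: print(o,round(r["conf"],2),world(P["T"],r["at"]).round(1))
print(proj(P,np.array([[578,-170,112],[578,-170,50]])))
E
```

```text
pos [ 599.57 -163.3   183.63] jaw deg -91.25 xt [ 0.0012 -0.001  -1.    ] F [-1.03  0.17  0.43] gap 94.68 t 2.85
rotvec [-0.0217  0.0009 -0.0012] deg 1.2 shift(final frame) mm [ -6.37 -21.57   6.7 ]
shift(tool now) mm [ -6.39 -21.41   7.17] world d [-21.57  -6.7    6.37]
punch_grip 0.74 [ 575.6 -169.1   81.1]
punch_grip 0.53 [ 572.8 -173.1   51.9]
stand_mouth 0.72 [ 571.2 -169.7   52.1]
[[334.04775563 263.39660281]
 [332.21102581 241.20941811]]
```

View pics/w1.png

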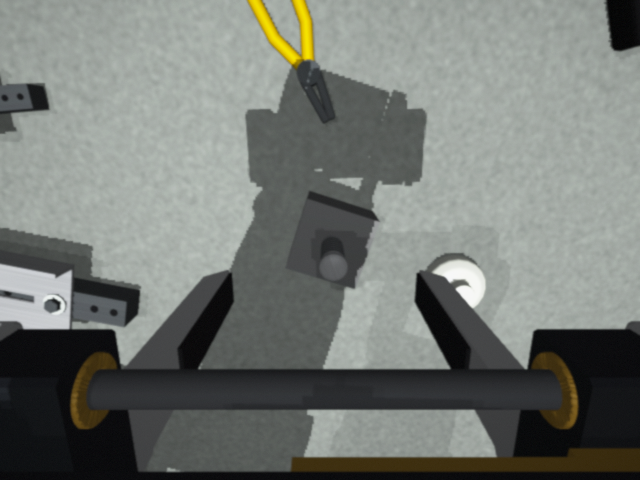

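The wrist view puts the cap at (333,265), against a predicted (334,263). That agrees within about 2 mm, so I'll centre and descend.

play_rows(motion=[-0.022, 0, 0, 0, -0.011, 0.0035, -1, 0, 0, 0, 0, -0.011, 0.0035, -1, 0, 0, 0, 0.02, 0, 0, -1, 0, 0, 0, 0.02, 0, 0, -1, 0, 0, 0, 0, 0, 0, -1])

```text
clock: 3.5
eef_pos: [570.0, -179.8, 144.9]
eef_rot: [0.734, 1.567, -0.847]
wrist_force: [0.2, 0.8, -0.5]
finger_gap: 94.3
```

```bash
python3 - <<'E'
from h import *
go([577.5,-170,61],-90)
P=camera_params("wrist"); im,d=camera("wrist"); cv2.imwrite("pics/w2.png",im)
print(proj(P,np.array([[577.5,-170,112],[577.5,-170,50]])))
E
```

```text
pos [ 569.95 -179.8   144.87] jaw deg -90.59 xt [ 0.0028 -0.0031 -1.    ] F [ 0.24  0.79 -0.47] gap 94.32 t 3.5
rotvec [-0.0102  0.0031 -0.0028] deg 0.6 shift(final frame) mm [83.87  7.55 -9.8 ]
shift(tool now) mm [ 83.86   7.21 -10.14] world d [  7.55   9.8  -83.87]
[[309.79608334 241.52532779]
 [312.29213694 220.47986783]]
```

View pics/w2.png

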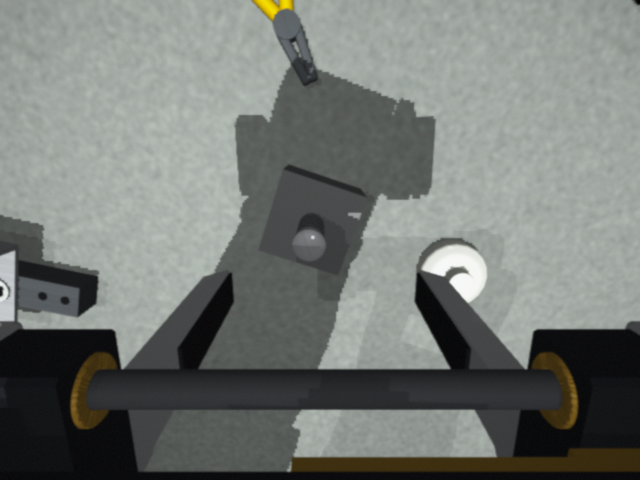

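play_rows(motion=[-0.01, 0.003, -0.003, 0, 0.003, -0.005, -1, 0, 0, 0, 0, 0.003, -0.005, -1, 0, 0, 0, 0, 0, 0, -1, 0, 0, 0, 0, 0, 0, -1])

```text
clock: 3.95
eef_pos: [577.8, -170.5, 150.2]
eef_rot: [1.203, 1.565, -0.369]
wrist_force: [0.1, 0.5, 0.4]
finger_gap: 93.8
```

```bash
python3 - <<'E'
from h import *
go([576.5,-170,61],-90)
E
```

```text
pos [ 577.79 -170.49  150.19] jaw deg -90.03 xt [ 0.0056 -0.0021 -1.    ] F [0.1  0.54 0.44] gap 93.76 t 3.95
rotvec [-0.0006  0.0021 -0.0056] deg 0.3 shift(final frame) mm [89.19 -1.29 -0.49]
shift(tool now) mm [89.19 -1.79 -0.68] world d [ -1.29   0.49 -89.19]
```

play_rows(motion=[0, 0.002, -0.005, 0.012, -0.0013, -0.0006, -1, 0, 0, 0, 0.02, 0, 0, -1, 0, 0, 0, 0.018, 0, 0, -1, 0, 0, 0, 0.014, 0, 0, -1, 0, 0, 0, 0.008, 0, 0, -1, 0, 0, 0, 0.003, 0, 0, -1, 0, 0, 0, 0, 0, 0, -1, 0, 0, 0, 0, 0, 0, -1])

```text
clock: 4.75
eef_pos: [576.4, -169.6, 70.5]
eef_rot: [2.843, 1.571, 1.272]
wrist_force: [-1.0, 0.2, 0.5]
finger_gap: 94.3
```

```bash
python3 - <<'E'
from h import *
go([576.5,-170,61],-90)
P=camera_params("wrist"); im,d=camera("wrist"); cv2.imwrite("pics/w3.png",im)
print(proj(P,np.array([[576.5,-170,112],[577.5,-170,50]])))
E
```

```text
pos [ 576.36 -169.65   70.47] jaw deg -90.01 xt [ 0.  0. -1.] F [-1.05  0.19  0.47] gap 94.33 t 4.75
rotvec [-0.0001 -0.     -0.    ] deg 0.0 shift(final frame) mm [9.47 0.14 0.35]
shift(tool now) mm [9.47 0.14 0.35] world d [ 0.14 -0.35 -9.47]
[[326.50063986 300.85857217]
 [325.78707615 256.60930025]]
```

View pics/w3.png

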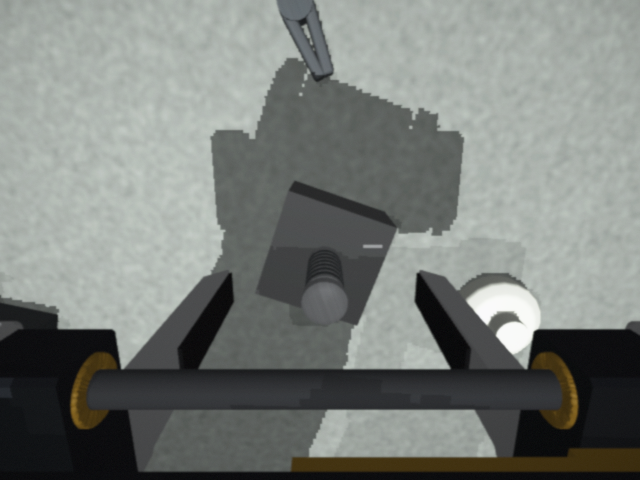

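The cap is at (325,303), against a predicted (326.5,301). I'll make the small correction, go down the last 9.5 mm and close.

play_rows(motion=[0, 0, 0, 0.004, -0.0005, 0.0003, -1, 0, 0, 0, 0.004, 0, 0, -1, 0, 0, 0, 0.0015, 0, 0, -1, 0, 0, 0, 0, 0, 0, -1, 0, 0, 0, 0, 0, 0, 1, 0, 0, 0, 0, 0, 0, 1, 0, 0, 0, 0, 0, 0, 1, 0, 0, 0, 0, 0, 0, 1, 0, 0, 0, 0, 0, 0, 1, 0, 0, 0, 0, 0, 0, 1, 0, 0, 0, 0, 0, 0, 1, 0, 0, 0, 0, 0, 0, 1], newtons=50)

```text
clock: 6.0
eef_pos: [576.7, -170.2, 61.9]
eef_rot: [1.239, 1.568, -0.332]
wrist_force: [-0.1, 0.4, -0.3]
finger_gap: 33.2
```

```bash
python3 - <<'E'
from h import *
go([576.5,-170,61],-90)
E
```

```text
pos [ 576.66 -170.25   61.95] jaw deg -90.0 xt [ 0.0028 -0.001  -1.    ] F [-0.09  0.39 -0.33] gap 33.2 t 6.0
rotvec [-0.0001  0.001  -0.0028] deg 0.2 shift(final frame) mm [ 0.95 -0.16 -0.25]
shift(tool now) mm [ 0.95 -0.16 -0.25] world d [-0.16  0.25 -0.95]
```

play_rows(motion=[0, 0.001, -0.0028, 0, 0, 0, 1, 0, 0, 0, 0, 0, 0, 1, 0, 0, 0, 0, 0, 0, 1, 0, 0, 0, 0, 0, 0, 1, 0, 0, 0, 0, 0, 0, 1])

```text
clock: 6.5
eef_pos: [576.7, -170.2, 61.9]
eef_rot: [-2.193, 1.57, 2.519]
wrist_force: [-0.6, 0.0, -0.0]
finger_gap: 20.0
```

```bash
python3 - <<'E'
from h import *
go([576.5,-170,61],-90)
P=camera_params("wrist"); im,d=camera("wrist"); cv2.imwrite("pics/w4.png",im)
E
```

```text
pos [ 576.66 -170.16   61.95] jaw deg -90.0 xt [-3.e-04  2.e-04 -1.e+00] F [-0.6   0.01 -0.03] gap 20.02 t 6.5
rotvec [-0.     -0.0002  0.0003] deg 0.0 shift(final frame) mm [ 0.95 -0.16 -0.16]
shift(tool now) mm [ 0.95 -0.16 -0.16] world d [-0.16  0.16 -0.95]
```

View pics/w4.png

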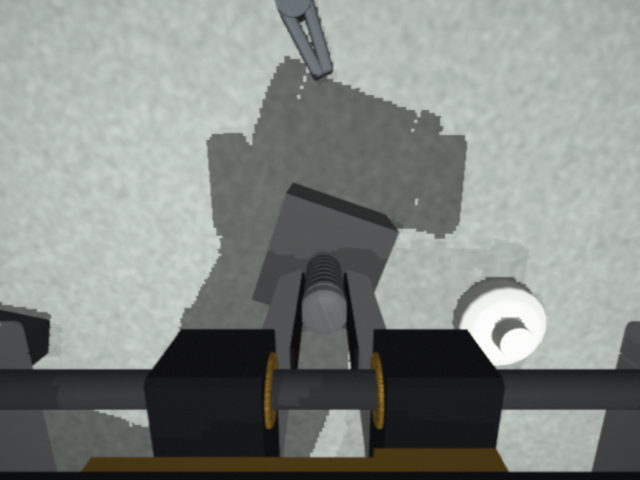

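The gap is 20.0 mm, so the punch is gripped. The seated TCP reference is (576.7, -170.2, 61.95). Lifting straight up.

play_rows(motion=[0, 0, 0, -0.004, 0, 0, 1, 0, 0, 0, -0.008, 0, 0, 1, 0, 0, 0, -0.014, 0, 0, 1, 0, 0, 0, -0.02, 0, 0, 1, 0, 0, 0, -0.02, 0, 0, 1, 0, 0, 0, -0.02, 0, 0, 1, 0, 0, 0, -0.014, 0, 0, 1, 0, 0, 0, -0.008, 0, 0, 1, 0, 0, 0, -0.003, 0, 0, 1, 0, 0, 0, 0, 0, 0, 1])

```text
clock: 7.55
eef_pos: [576.4, -170.2, 184.1]
eef_rot: [1.201, 1.569, -0.37]
wrist_force: [-0.3, 0.7, -2.4]
finger_gap: 20.0
```

```bash
python3 - <<'E'
from h import *
go([528,163,150],-101.7)
E
```

```text
pos [ 576.39 -170.19  184.06] jaw deg -90.01 xt [ 1.9e-03 -7.0e-04 -1.0e+00] F [-0.31  0.72 -2.44] gap 19.98 t 7.55
rotvec [ 0.2041  0.0005 -0.002 ] deg 11.7 shift(final frame) mm [  34.06 -114.95 -316.46]
shift(tool now) mm [  33.72  -48.49 -333.21] world d [-48.39 333.19 -34.06]
```

play_rows(motion=[0, 0, 0, 0, -0.0035, -0.01, 1, 0, 0, 0, 0, -0.0035, -0.02, 1, 0, 0, 0, 0, -0.0035, -0.03, 1, 0, 0, 0, 0, -0.0035, -0.03, 1, 0, 0, 0, 0, -0.0035, -0.03, 1, 0, 0, 0, 0, -0.0035, -0.03, 1, 0, 0, 0, 0, -0.0035, -0.03, 1, 0, 0, 0, 0, -0.0035, -0.03, 1, 0, 0, 0, 0, -0.0035, -0.03, 1, 0, 0, 0, 0, -0.0035, -0.03, 1, 0, 0, 0, 0, -0.0035, -0.03, 1, 0, 0, 0, 0, -0.0035, -0.02, 1, 0.1, 0, 0, 0, -0.0035, -0.01, 1, 0.1, 0, 0, 0, -0.0035, -0.003, 1, 0, 0, 0, 0, 0, 0, 1, 0, 0, 0, 0, 0, 0, 1])

```text
clock: 9.15
eef_pos: [513.6, 184.0, 172.2]
eef_rot: [-1.362, 1.552, -3.133]
wrist_force: [0.1, -0.2, -3.0]
finger_gap: 20.0
```

```bash
python3 - <<'E'
from h import *
go([528,163,150],-101.7)
P=camera_params("wrist"); im,d=camera("wrist"); cv2.imwrite("pics/w5.png",im)
print(proj(P,np.array([[528,163,34]])))
for r in place_of("wrist","slot")[:3]: print(round(r["conf"],2),world(P["T"],r["at"]).round(1))
E
```

```text
pos [513.55 184.04 172.2 ] jaw deg -101.52 xt [-1.890e-02 -2.000e-04 -9.998e-01] F [ 0.13 -0.23 -2.97] gap 20.05 t 9.15
rotvec [0.0031 0.004  0.0185] deg 1.1 shift(final frame) mm [22.2  18.41 17.67]
shift(tool now) mm [21.93 18.77 17.64] world d [ 14.45 -21.04 -22.2 ]
[[343.30886757 195.06494911]]
0.97 [526.2 165.6  34.8]
0.78 [314.2 195.8  40.8]
```

View pics/w5.png

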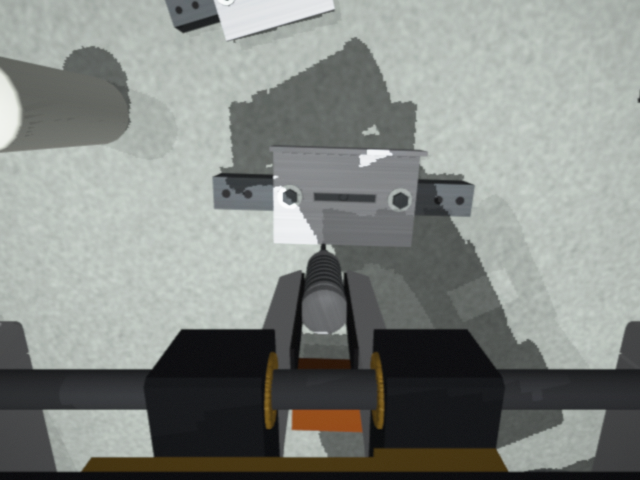

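```bash
python3 - <<'E'
from h import *
im=cv2.imread("pics/w5.png"); P=camera_params("wrist")
c=cv2.resize(im[170:240,265:425],None,fx=5,fy=5,interpolation=cv2.INTER_CUBIC)
c=np.clip(c.astype(float)*1.6,0,255).astype(np.uint8); cv2.imwrite("pics/c5.png",c)
g=cv2.cvtColor(im,cv2.COLOR_BGR2GRAY)
print(g[188:208,312:380:2])
np.savez("w5p.npz",**{k:np.array(v) for k,v in P.items()})
E
```

```text
[[141 140 141 140 140 139 140 140 139 139 140 140 138 140 139 139 138 139
  138 138 138 137 137 137 136 137 136 135 136 136 134 136 136 135]
 [141 141 140 139 140 139 140 141 141 140 141 140 141 140 142 140 140 141
  140 141 139 140 139 138 139 139 139 138 139 139 137 137 137 137]
 [138 137 137 137 138 137 137 138 137 137 138 137 138 138 138 137 139 138
  138 139 139 139 139 138 138 139 139 139 140 140 139 138 138 138]
 [136 129 131 130 130 132 132 134 133 134 134 135 135 136 135 134 135 136
  133 134 134 135 135 135 135 135 135 136 135 136 136 136 136 136]
 [133 111 111 112 114 116 117 120 119 123 125 124 126 127 126 127 127 126
  127 128 128 129 129 131 130 130 132 132 132 133 132 131 133 133]
 [130  88  79  81  84  85  88  88  91  93  95  96  98 101 102 104 105 105
  107 109 112 114 116 118 118 119 121 124 123 125 125 126 129 133]
 [129  79  61  64  65  65  66  65  66  68  69  69  70  69  66  71  76  76
   74  81  81  85  86  89  88  90  92  96  97 100 100 106 120 135]
 [129  80  58  61  60  60  61  59  60  61  60  61  60  56  53  60  62  59
   57  63  65  66  66  66  66  67  67  
[... 1020 characters left out ...]
 134 134 133 132 131 133 132 131 131 132 132 132 129 131 131 131 129
  128 129 129 127 128 126 126 124 122 122 121 120 120 121 132 136]
 [134 134 134 135 134 134 134 133 134 134 133 133 134 133 132 134 134 133
  133 133 132 132 133 133 132 130 132 132 131 131 131 132 133 136]
 [133 133 133 133 133 134 133 133 133 133 133 134 133 134 133 134 132 133
  132 132 132 133 133 133 133 133 133 134 132 134 134 134 134 134]
 [135 132 134 134 133 134 135 133 133 133 133 133 134 132 134 134 133 132
  131 132 132 133 131 132 133 132 133 133 134 133 132 134 133 133]
 [132 133 133 133 134 134 132 132 133 129 129 133 134 134 134 134 133 133
  133 132 134 133 133 133 132 133 133 133 132 133 133 132 132 132]]
```

View pics/c5.png

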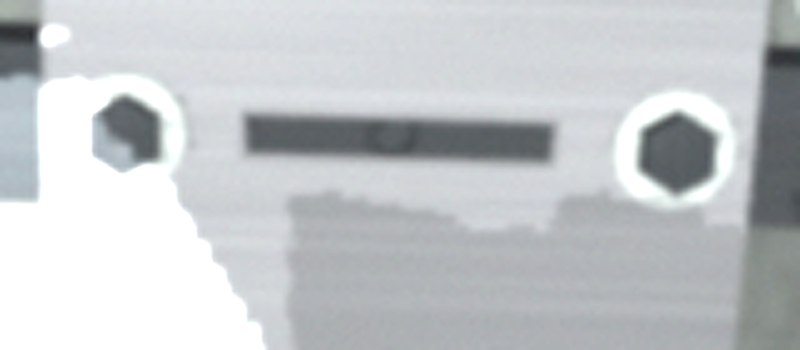

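The wrist view shows the recess as a round rim in the slot at about (343,197.5). The slot ends are near columns 314 and 376, and the punch's tip is near (324,246). I'll compute positions and check the camera against the known tip.

```bash
python3 - <<'E'
from h import *
P=dict(np.load("w5p.npz"))
im=cv2.imread("pics/w5.png")
c=cv2.resize(im[225:345,270:380],None,fx=5,fy=5,interpolation=cv2.INTER_CUBIC); cv2.imwrite("pics/c6.png",c)
q=back(P,[[313.7,196.6],[376,198.3]],34); print(q.round(1),q.mean(0), np.degrees(np.arctan2(*(q[0]-q[1])[[1,0]])),np.linalg.norm(q[0]-q[1]))
b=back(P,[[290.6,196.3],[400.4,200.3]],42); print(b.round(1),b.mean(0),np.degrees(np.arctan2(*(b[0]-b[1])[[1,0]])),np.linalg.norm(b[0]-b[1]))
print("recess",back(P,[[343.2,197.5]],30))
R=toolR(); p=read_state()["eef_pos"]
tip=p+R[:,0]*56.95; print("tip",tip,"proj",proj(P,np.array([tip,p+R[:,0]*-50.05+R[:,0]*0])), "nose end",proj(P,[p+R[:,0]*41.95]))
E
```

```text
[[532.3 189.5  34. ]
 [519.3 133.9  34. ]] [525.80940148 161.67652119  34.        ] 76.76563880519245 57.12944166470454
[[538.2 209.2  42. ]
 [514.8 113.6  42. ]] [526.4671238  161.35509937  42.        ] 76.23500793230157 98.42165849669696
recess [[525.30372824 163.12113605  30.        ]]
tip [512.77771572 183.74235897 115.45113022] proj [[324.70078394 241.8051044 ]
 [325.31936051 309.09325295]] nose end [[324.75732262 247.9553259 ]]
```

View pics/c6.png

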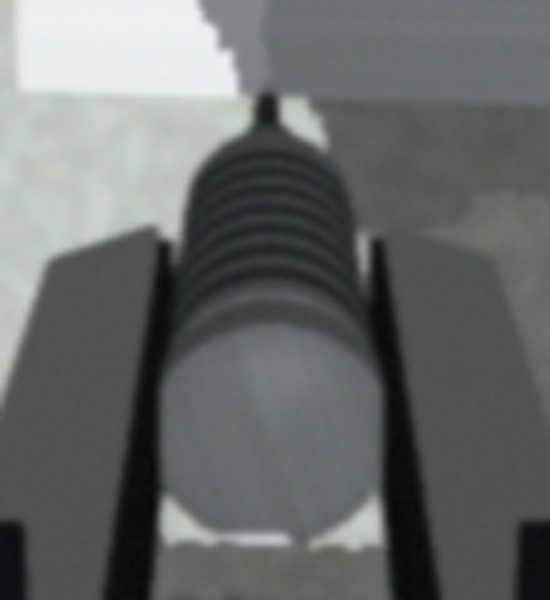

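```bash
python3 - <<'E'
from h import *
P=dict(np.load("w5p.npz"))
R=toolR(); p=read_state()["eef_pos"]
tip=p+R[:,0]*56.95
tm=back(P,[[323.2,246]],tip[2])[0]; rm=back(P,[[343.2,197.5]],30)[0]
print("tip meas",tm,"pred",tip,"bias",tm-tip,"recess corrected",rm-(tm-tip))
rc=rm-(tm-tip)
sl=np.array([np.cos(np.radians(77)),np.sin(np.radians(77)),0])
for k in (0,8): print(k); go(np.r_[(rc+sl*k)[:2],110],-102.5)
E
```

```text
tip meas [509.88949143 185.44023072 115.45113022] pred [512.77771572 183.74235897 115.45113022] bias [-2.88822430e+00  1.69787174e+00 -1.42108547e-14] recess corrected [528.19195254 161.42326431  30.        ]
0
pos [513.84 183.75 172.39] jaw deg -101.58 xt [-0.0186 -0.     -0.9998] F [-0.06 -0.64 -2.53] gap 19.86 t 9.25
rotvec [0.0161 0.0039 0.0182] deg 1.4 shift(final frame) mm [62.39 18.84 18.69]
shift(tool now) mm [62.11 19.68 18.75] world d [ 14.35 -22.32 -62.39]
8
pos [513.84 183.75 172.39] jaw deg -101.58 xt [-0.0186 -0.     -0.9998] F [-0.06 -0.64 -2.53] gap 19.86 t 9.25
rotvec [0.0161 0.0039 0.0182] deg 1.4 shift(final frame) mm [62.39 18.91 10.69]
shift(tool now) mm [62.08 19.88 10.75] world d [ 16.15 -14.53 -62.39]
```

play_rows(motion=[0.008, 0.002, 0.009, 0, 0.004, 0.002, 1, 0.008, 0.002, 0.009, 0.01, 0.006, 0.003, 1, 0, 0, 0, 0.015, 0.005, 0.003, 1, 0, 0, 0, 0.015, 0.003, 0.002, 1, 0, 0, 0, 0.012, 0, 0, 1, 0, 0, 0, 0.006, 0, 0, 1, 0, 0, 0, 0.002, 0, 0, 1, 0, 0, 0, 0, 0, 0, 1, 0, 0, 0, 0, 0, 0, 1])

```text
clock: 10.15
eef_pos: [531.6, 166.7, 107.7]
eef_rot: [1.752, 1.567, -0.038]
wrist_force: [0.9, -0.4, -2.2]
finger_gap: 20.1
```

```bash
python3 - <<'E'
from h import *
go([528.2,161.4,100],-102.5)
P=camera_params("wrist"); im,d=camera("wrist"); cv2.imwrite("pics/w6.png",im); np.savez("w6p.npz",**{k:np.array(v) for k,v in P.items()})
cv2.imwrite("pics/c7.png",cv2.resize(im[180:340,240:420],None,fx=4,fy=4,interpolation=cv2.INTER_CUBIC))
R=toolR(); p=read_state()["eef_pos"]; tip=p+R[:,0]*56.95
print("tip",tip,proj(P,[tip]),"recess pred px (bias ignored)",proj(P,[[528.2,161.4,30]]))
E
```

```text
pos [531.6  166.75 107.66] jaw deg -102.55 xt [ 3.3e-03 -1.0e-04 -1.0e+00] F [ 0.91 -0.42 -2.23] gap 20.14 t 10.15
rotvec [-0.0009 -0.0006 -0.0033] deg 0.2 shift(final frame) mm [ 7.66 -2.16  5.96]
shift(tool now) mm [ 7.64 -2.18  5.96] world d [-3.4  -5.35 -7.66]
tip [531.82551779 166.78393442  50.78512229] [[324.63816943 241.82500557]] recess pred px (bias ignored) [[332.38688534 237.35397801]]
```

View pics/c7.png

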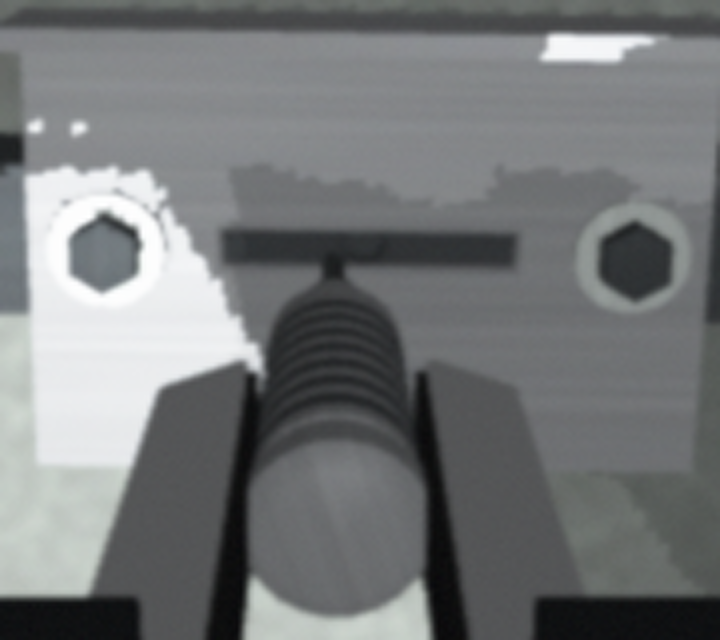

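```bash
python3 - <<'E'
from h import *
im=cv2.imread("pics/w6.png")
c=cv2.resize(im[225:260,290:375],None,fx=9,fy=9,interpolation=cv2.INTER_CUBIC)
cv2.imwrite("pics/c8.png",np.clip(c.astype(float)*2.2,0,255).astype(np.uint8))
P=dict(np.load("w6p.npz"))
R=toolR(); p=read_state()["eef_pos"]; tip=p+R[:,0]*56.95
tm=back(P,[[323.5,246]],tip[2])[0]; b=tm-tip; print("bias",b.round(2))
for uv,z in (([331.3,241.5],30),([295.5,240.8],34),([369,242.8],34)):
    q=back(P,[uv],z)[0]-b; print(uv,q.round(2),"rel tip in tool y,z",(R.T@(q-tip)).round(2))
E
```

```text
bias [-2.88  1.48  0.  ]
[331.3, 241.5] [528.   161.45  30.  ] rel tip in tool y,z [20.77 -2.65  6.05]
[295.5, 240.8] [535.65 187.92  34.  ] rel tip in tool y,z [ 16.8   -0.92 -21.45]
[369, 242.8] [521.83 133.28  34.  ] rel tip in tool y,z [16.75 -2.54 34.89]
```

View pics/c8.png

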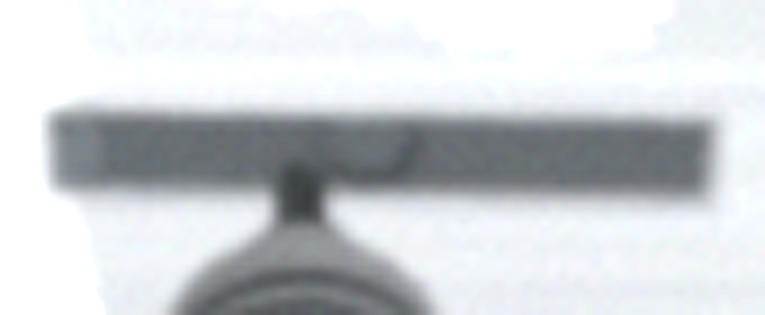

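The recess agrees in both views: (528.1, 161.4) corrected to the arm's frame, about 6 mm along the slot from the tip. I'll centre across the slot (y -1.8 mm) and lower to just above the plate.

play_rows(motion=[0, 0, -0.003, 0.002, -0.0009, 0, 1, 0, 0, 0, 0.004, -0.0009, 0, 1, 0, 0, 0, 0.004, 0, 0, 1, 0, 0, 0, 0.002, 0, 0, 1, 0, 0, 0, 0.001, 0, 0, 1, 0, 0, 0, 0, 0, 0, 1, 0, 0, 0, 0, 0, 0, 1])

```text
clock: 10.9
eef_pos: [530.1, 167.6, 94.5]
eef_rot: [2.263, 1.569, 0.474]
wrist_force: [0.1, -0.6, -2.2]
finger_gap: 19.7
```

```bash
cat > look.py <<'E'
from h import *
import sys
n=sys.argv[1]
go([528.2,161.4,100],-102.5)
P=camera_params("wrist"); im,d=camera("wrist"); cv2.imwrite(f"pics/{n}.png",im); np.savez(f"{n}p.npz",**{k:np.array(v) for k,v in P.items()})
c=cv2.resize(im[215:275,270:390],None,fx=6,fy=6,interpolation=cv2.INTER_CUBIC)
cv2.imwrite(f"pics/{n}c.png",np.clip(c.astype(float)*1.8,0,255).astype(np.uint8))
E
python3 look.py w7
```

```text
pos [530.07 167.55  94.53] jaw deg -102.52 xt [ 0.002  0.001 -1.   ] F [ 0.11 -0.56 -2.19] gap 19.74 t 10.9
rotvec [-0.0004 -0.0014 -0.0017] deg 0.1 shift(final frame) mm [-5.47 -0.5   6.41]
shift(tool now) mm [-5.48 -0.49  6.4 ] world d [-1.87 -6.15  5.47]
```

View pics/w7c.png

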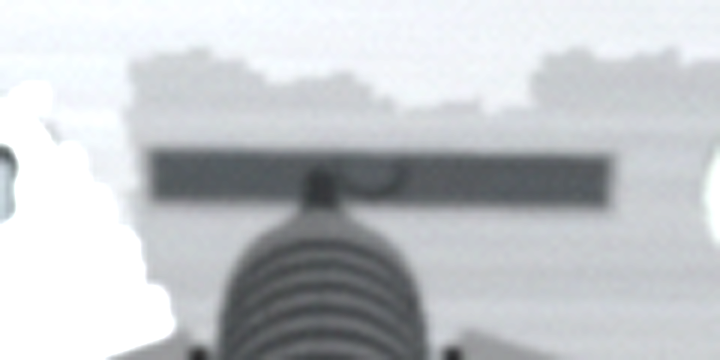

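The tip (323,245) is over the slot (rows 240–249), with the recess rim visible just to its right at (333,245). Lowering gently into the slot.

play_rows(motion=[0, -0.001, -0.0015, 0.002, -0.0004, 0, 1, 0, 0, 0, 0.002, 0, 0, 1, 0, 0, 0, 0.0015, 0, 0, 1, 0, 0, 0, 0.0005, 0, 0, 1, 0, 0, 0, 0, 0, 0, 1, 0, 0, 0, 0, 0, 0, 1])

```text
clock: 11.55
eef_pos: [529.7, 167.7, 88.1]
eef_rot: [2.507, 1.57, 0.718]
wrist_force: [0.7, 0.5, -2.0]
finger_gap: 19.6
```

```bash
python3 look.py w8
```

```text
pos [529.75 167.68  88.14] jaw deg -102.52 xt [ 4.e-04  4.e-04 -1.e+00] F [ 0.67  0.47 -1.98] gap 19.58 t 11.55
rotvec [-0.0004 -0.0004 -0.0003] deg 0.0 shift(final frame) mm [-11.86  -0.15   6.46]
shift(tool now) mm [-11.86  -0.15   6.46] world d [-1.55 -6.28 11.86]
```

View pics/w8c.png

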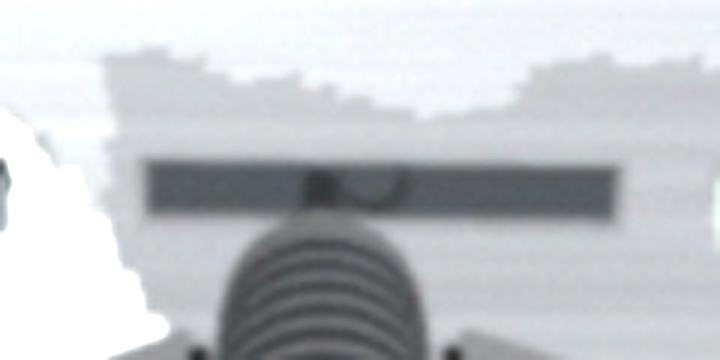

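The force hasn't changed and the tip is at about z 31, so it is inside the slot. Touching the rail next.

play_rows(motion=[0, 0, 0, 0.0007, 0, 0, 1, 0, 0, 0, 0.0006, 0, 0, 1, 0, 0, 0, 0.0004, 0, 0, 1, 0, 0, 0, 0, 0, 0, 1])

```text
clock: 12.0
eef_pos: [530.1, 167.7, 86.8]
eef_rot: [2.161, 1.569, 0.372]
wrist_force: [-1.4, -0.6, -0.7]
finger_gap: 19.7
```

```bash
python3 -c "
from h import *
go([528.1,161.4,86.95],-102.5)"
```

```text
pos [530.1  167.7   86.85] jaw deg -102.53 xt [ 1.5e-03  6.0e-04 -1.0e+00] F [-1.39 -0.61 -0.71] gap 19.72 t 12.0
rotvec [-0.0005 -0.0009 -0.0013] deg 0.1 shift(final frame) mm [-0.1  -0.59  6.59]
shift(tool now) mm [-0.11 -0.58  6.59] world d [-2.  -6.3  0.1]
```

Light contact of about 1.5 N came exactly at the predicted rail height. Sliding towards the recess.

play_rows(motion=[0, 0, -0.001, 0.0001, -0.0002, 0.001, 1, 0, 0, 0, 0, 0, 0.001, 1, 0, 0, 0, 0, 0, 0.001, 1, 0, 0, 0, 0, -0.0001, 0.001, 1, 0, 0, 0, 0, 0, 0, 1])

```text
clock: 12.5
eef_pos: [528.8, 163.6, 86.7]
eef_rot: [2.976, 1.57, 1.186]
wrist_force: [-0.4, -0.5, -2.2]
finger_gap: 20.0
```

```bash
python3 -c "
from h import *
go([528.1,161.4,86.95],-102.5)"
```

```text
pos [528.8  163.64  86.7 ] jaw deg -102.53 xt [ 4.0e-04  1.1e-03 -1.0e+00] F [-0.43 -0.54 -2.24] gap 20.02 t 12.5
rotvec [-0.0004 -0.0011 -0.0002] deg 0.1 shift(final frame) mm [-0.25 -0.2   2.33]
shift(tool now) mm [-0.25 -0.2   2.33] world d [-0.7  -2.24  0.25]
```

The contact force has gone (back to -2.2 N), so the tip is over the recess. I'll go the last 2 mm to its centre and lower 1.5 mm.

play_rows(motion=[0, 0, 0, 0, 0, 0.001, 1, 0, 0, 0, 0, 0, 0.001, 1, 0, 0, 0, 0, 0, 0, 1, 0, 0, 0, 0.0008, 0, 0, 1, 0, 0, 0, 0.0007, 0, 0, 1, 0, 0, 0, 0, 0, 0, 1])

```text
clock: 13.1
eef_pos: [528.1, 161.3, 84.7]
eef_rot: [-2.433, 1.57, 2.061]
wrist_force: [-0.1, -0.4, -2.1]
finger_gap: 19.9
```

```bash
python3 -c "
from h import *
go([528.1,161.4,86.95],-102.5)"
```

```text
pos [528.09 161.29  84.73] jaw deg -102.53 xt [-4.e-04  7.e-04 -1.e+00] F [-0.06 -0.35 -2.1 ] gap 19.86 t 13.1
rotvec [-0.0005 -0.0006  0.0005] deg 0.1 shift(final frame) mm [-2.22 -0.02 -0.11]
shift(tool now) mm [-2.22 -0.02 -0.11] world d [0.01 0.11 2.22]
```

There is no force with the tip at about 27.8, which is 2.2 mm below the rail top, so it is in the recess. Lowering to the bottom.

play_rows(motion=[0, 0, 0, 0.001, 0, 0, 1, 0, 0, 0, 0.001, 0, 0, 1, 0, 0, 0, 0.0006, 0, 0, 1, 0, 0, 0, 0.0004, 0, 0, 1, 0, 0, 0, 0, 0, 0, 1, 0, 0, 0, 0, 0, 0, 1])

```text
clock: 13.7
eef_pos: [528.4, 161.4, 81.9]
eef_rot: [2.793, 1.57, 1.004]
wrist_force: [0.2, 0.8, -1.5]
finger_gap: 20.3
```

```bash
python3 -c "
from h import *
go([528.1,161.4,81.95],-102.5)"
```

```text
pos [528.41 161.43  81.91] jaw deg -102.52 xt [ 5.e-04  8.e-04 -1.e+00] F [ 0.18  0.77 -1.48] gap 20.3 t 13.7
rotvec [-0.0004 -0.0009 -0.0003] deg 0.1 shift(final frame) mm [-0.04 -0.29  0.09]
shift(tool now) mm [-0.04 -0.29  0.09] world d [-0.31 -0.03  0.04]
```

Light contact at the bottom (TCP z 81.9). Pressing straight down in stages.

play_rows(motion=[0, 0, 0, 0.001, -0.0002, 0, 1, 0, 0, 0, 0.001, 0, 0, 1, 0, 0, 0, 0.001, 0, 0, 1, 0, 0, 0, 0.001, 0, 0, 1, 0, 0, 0, 0, 0, 0, 1])

```text
clock: 14.2
eef_pos: [529.3, 161.6, 79.2]
eef_rot: [2.127, 1.567, 0.338]
wrist_force: [0.4, -0.0, 4.6]
finger_gap: 20.0
```

```bash
python3 -c "
from h import *
go([528.1,161.4,71.7],-102.5)"
```

```text
pos [529.35 161.59  79.23] jaw deg -102.53 xt [ 0.0039  0.0014 -1.    ] F [ 0.36 -0.02  4.57] gap 19.99 t 14.2
rotvec [-0.0005 -0.0022 -0.0035] deg 0.2 shift(final frame) mm [ 7.53 -1.17  0.46]
shift(tool now) mm [ 7.53 -1.2   0.47] world d [-1.25 -0.19 -7.53]
```

play_rows(motion=[0, -0.001, -0.003, 0.001, -0.0008, 0.0002, 1, 0, 0, 0, 0.001, -0.0002, 0, 1, 0, 0, -0.001, 0.001, -0.0002, 0, 1, 0, 0, 0, 0, 0, 0, 1])

```text
clock: 14.6
eef_pos: [529.5, 161.8, 78.0]
eef_rot: [2.285, 1.567, 0.496]
wrist_force: [0.5, -0.7, 6.6]
finger_gap: 19.9
```

```bash
python3 -c "
from h import *
go([528.1,161.4,71.7],-102.5)"
```

```text
pos [529.49 161.84  78.  ] jaw deg -102.52 xt [ 0.0036  0.0019 -1.    ] F [ 0.54 -0.72  6.64] gap 19.87 t 14.6
rotvec [-0.0004 -0.0026 -0.0031] deg 0.2 shift(final frame) mm [ 6.3  -1.26  0.73]
shift(tool now) mm [ 6.29 -1.28  0.75] world d [-1.39 -0.44 -6.3 ]
```

play_rows(motion=[0, -0.001, -0.002, 0.0015, -0.0006, 0.0003, 1, 0, 0, -0.001, 0.0015, -0.0005, 0.0002, 1, 0, 0, -0.001, 0.0015, -0.0004, 0.0001, 1, 0, 0, -0.001, 0.0012, -0.0004, 0, 1])

```text
clock: 15.0
eef_pos: [529.9, 161.9, 75.5]
eef_rot: [2.334, 1.565, 0.544]
wrist_force: [-0.4, -2.4, 10.0]
finger_gap: 19.9
```

```bash
python3 -c "
from h import *
go([528.1,161.4,71.7],-102.5)"
```

```text
pos [529.95 161.94  75.51] jaw deg -102.52 xt [ 0.0052  0.0032 -1.    ] F [-0.39 -2.36 10.  ] gap 19.87 t 15.0
rotvec [-0.0004 -0.0042 -0.0044] deg 0.4 shift(final frame) mm [ 3.81 -1.68  0.93]
shift(tool now) mm [ 3.8  -1.7   0.95] world d [-1.85 -0.54 -3.81]
```

The press is at its peak, about 12 N at 6.4 mm. Easing past the trip.

play_rows(motion=[0, -0.001, -0.002, 0.0014, -0.0006, 0.0003, 1, 0, -0.001, -0.001, 0.0014, -0.0006, 0.0003, 1, 0, 0, -0.001, 0.0012, -0.0005, 0.0001, 1])

```text
clock: 15.3
eef_pos: [529.6, 161.8, 73.5]
eef_rot: [2.282, 1.565, 0.492]
wrist_force: [0.1, -1.3, 10.2]
finger_gap: 20.2
```

```bash
python3 -c "
from h import *
go([528.1,161.4,71.7],-102.5)"
```

```text
pos [529.59 161.75  73.47] jaw deg -102.52 xt [ 0.005   0.0027 -1.    ] F [ 0.14 -1.35 10.22] gap 20.15 t 15.3
rotvec [-0.0004 -0.0037 -0.0043] deg 0.3 shift(final frame) mm [ 1.77 -1.38  0.67]
shift(tool now) mm [ 1.76 -1.38  0.67] world d [-1.49 -0.35 -1.77]
```

```bash
python3 look.py w9; python3 - <<'E'
from h import *
a=cv2.imread("pics/w8.png")[230:340,260:390];b=cv2.imread("pics/w9.png")[230:340,260:390]
cv2.imwrite("pics/cmp.png",np.hstack([cv2.resize(x,None,fx=3,fy=4,interpolation=cv2.INTER_CUBIC) for x in(a,b)]))
E
```

```text
pos [529.59 161.75  73.47] jaw deg -102.52 xt [ 0.005   0.0027 -1.    ] F [ 0.14 -1.35 10.22] gap 20.15 t 15.3
rotvec [-0.0004 -0.0037 -0.0043] deg 0.3 shift(final frame) mm [-26.53  -1.28   0.65]
shift(tool now) mm [-26.54  -1.16   0.55] world d [-1.39 -0.35 26.53]
```

View pics/cmp.png

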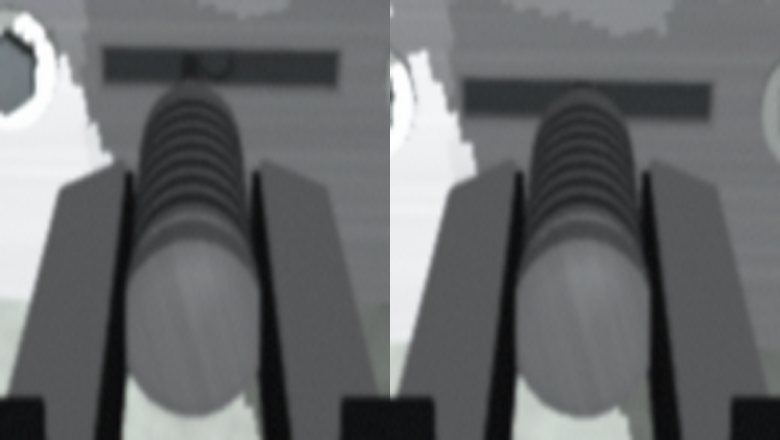

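The cap sits at the same place between the fingers in both pictures, so there is no notable slip. I'll continue with a firmer grip.

play_rows(motion=[0, -0.001, -0.002, 0.0013, -0.0006, 0.0003, 1, 0, -0.001, -0.001, 0.0011, -0.0004, 0.0002, 1], newtons=60)

```text
clock: 15.55
eef_pos: [529.2, 161.6, 72.0]
eef_rot: [2.25, 1.567, 0.46]
wrist_force: [0.3, 0.1, 4.4]
finger_gap: 20.0
```

```bash
python3 -c "
from h import *
go([528.1,161.4,71.7],-102.5)"
```

```text
pos [529.24 161.62  71.99] jaw deg -102.53 xt [ 0.0038  0.0019 -1.    ] F [0.32 0.11 4.39] gap 20.02 t 15.55
rotvec [-0.0004 -0.0026 -0.0033] deg 0.2 shift(final frame) mm [ 0.29 -1.07  0.46]
shift(tool now) mm [ 0.29 -1.07  0.47] world d [-1.14 -0.22 -0.29]
```

The force has fallen to 6.5 N, so it is past the peak. A little further to complete the trip.

play_rows(motion=[0, -0.001, -0.001, 0.001, -0.0004, 0.0002, 1])

```text
clock: 15.65
eef_pos: [528.9, 161.6, 71.1]
eef_rot: [2.179, 1.568, 0.389]
wrist_force: [-0.4, -0.4, 3.9]
finger_gap: 19.5
```

```bash
python3 -c "
from h import *
go([528.1,161.4,71.7],-102.5)"
```

```text
pos [528.94 161.56  71.11] jaw deg -102.53 xt [ 0.003   0.0012 -1.    ] F [-0.37 -0.38  3.91] gap 19.54 t 15.65
rotvec [-0.0005 -0.0018 -0.0026] deg 0.2 shift(final frame) mm [-0.59 -0.79  0.34]
shift(tool now) mm [-0.59 -0.78  0.34] world d [-0.84 -0.16  0.59]
```

play_rows(motion=[0, 0, -0.001, 0.0008, -0.0003, 0.0002, 1])

```text
clock: 15.75
eef_pos: [528.7, 161.5, 70.3]
eef_rot: [2.427, 1.568, 0.637]
wrist_force: [0.9, 0.5, 3.7]
finger_gap: 19.5
```

```bash
python3 -c "
from h import *
go([528.1,161.4,71.7],-102.5)"
```

```text
pos [528.67 161.52  70.26] jaw deg -102.53 xt [ 0.0021  0.0016 -1.    ] F [0.92 0.47 3.74] gap 19.52 t 15.75
rotvec [-0.0005 -0.002  -0.0017] deg 0.2 shift(final frame) mm [-1.44 -0.53  0.24]
shift(tool now) mm [-1.44 -0.52  0.24] world d [-0.57 -0.12  1.44]
```

The force is steady at about 6 N after the drop. I'll add one small further step to be sure it is past 9.5 mm, watching the force; it is still short of the dead stop.

play_rows(motion=[0, -0.001, -0.001, 0.0007, -0.0003, 0.0001, 1])

```text
clock: 15.85
eef_pos: [528.4, 161.5, 69.5]
eef_rot: [2.526, 1.569, 0.736]
wrist_force: [1.1, 0.7, 3.8]
finger_gap: 19.7
```

```bash
python3 -c "
from h import *
go([528.1,161.4,71.7],-102.5)"
```

```text
pos [528.39 161.54  69.53] jaw deg -102.53 xt [ 1.e-03  9.e-04 -1.e+00] F [1.1  0.66 3.81] gap 19.73 t 15.85
rotvec [-0.0005 -0.0011 -0.0008] deg 0.1 shift(final frame) mm [-2.17 -0.25  0.2 ]
shift(tool now) mm [-2.17 -0.25  0.2 ] world d [-0.29 -0.14  2.17]
```

play_rows(motion=[0, -0.001, 0, 0.0006, -0.0002, 0.0001, 1])

```text
clock: 15.95
eef_pos: [528.2, 161.6, 68.9]
eef_rot: [1.882, 1.57, 0.092]
wrist_force: [0.6, 0.6, 6.7]
finger_gap: 19.7
```

```bash
python3 look.py w10;python3 -c "
from h import *
go([528.1,161.4,71.7],-102.5)"; python3 - <<'E'
from h import *
a=cv2.imread("pics/w8.png")[230:340,260:390];b=cv2.imread("pics/w10.png")[230:340,260:390]
cv2.imwrite("pics/cmp2.png",np.hstack([cv2.resize(x,None,fx=3,fy=4,interpolation=cv2.INTER_CUBIC) for x in(a,b)]))
A=cv2.imread("pics/w8.png",0); 
for n in("w9","w10"):
    B=cv2.imread(f"pics/{n}.png",0)
    r=cv2.matchTemplate(B[280:345,285:365],A[290:332,299:351],cv2.TM_CCOEFF_NORMED); _,m,_,l=cv2.minMaxLoc(r)
    x,y=l; print(n,m,l,"expect (14,10)", "sub v", y+0.5*(r[y-1,x]-r[y+1,x])/(r[y-1,x]-2*r[y,x]+r[y+1,x]), "finger check")
    r=cv2.matchTemplate(B[260:380,200:300],A[270:370,215:290],cv2.TM_CCOEFF_NORMED); print(cv2.minMaxLoc(r))
E
```

```text
pos [528.24 161.56  68.88] jaw deg -102.53 xt [ 1.e-03  1.e-04 -1.e+00] F [0.59 0.65 6.7 ] gap 19.74 t 15.95
rotvec [-0.0005 -0.0003 -0.0009] deg 0.1 shift(final frame) mm [-3.112e+01 -1.000e-02  1.700e-01]
shift(tool now) mm [-3.112e+01  2.000e-02  1.600e-01] world d [-0.04 -0.16 31.12]
pos [528.21 161.56  68.85] jaw deg -102.53 xt [ 0.001 -0.    -1.   ] F [ 1.07 -0.62  4.65] gap 19.64 t 16.0
rotvec [-0.0005 -0.0002 -0.0009] deg 0.1 shift(final frame) mm [-2.85 -0.07  0.18]
shift(tool now) mm [-2.85 -0.07  0.18] world d [-0.11 -0.16  2.85]
w9 0.9854009747505188 (14, 10) expect (14,10) sub v 10.115265 finger check
(0.6692038774490356, 0.991609513759613, (0, 0), (15, 10))
w10 0.9815338253974915 (14, 10) expect (14,10) sub v 10.20789 finger check
(0.6713595986366272, 0.9891664981842041, (0, 0), (15, 10))
```

View pics/cmp2.png

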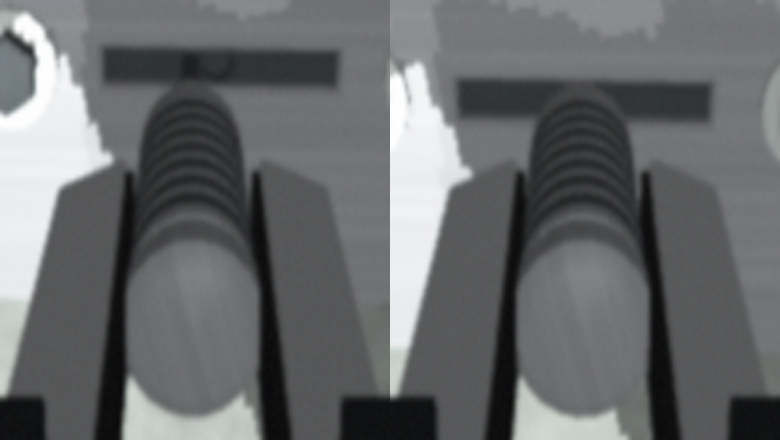

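The force starts rising at about 12.5 mm of travel (dead stop onset), and image matching shows 0.5 mm slip or less. The punch has tripped, and the peak contact was about 12–13 N. Lifting out.

play_rows(motion=[0, 0, 0, -0.003, 0, 0, 1, 0, 0, 0, -0.006, 0, 0, 1, 0, 0, 0, -0.01, 0, 0, 1, 0, 0, 0, -0.015, 0, 0, 1, 0, 0, 0, -0.02, 0, 0, 1, 0, 0, 0, -0.02, 0, 0, 1, 0, 0, 0, -0.02, 0, 0, 1, 0, 0, 0, -0.012, 0, 0, 1, 0, 0, 0, -0.006, 0, 0, 1, 0, 0, 0, -0.002, 0, 0, 1, 0, 0, 0, 0, 0, 0, 1])

```text
clock: 17.1
eef_pos: [525.2, 160.9, 187.3]
eef_rot: [-1.077, 1.562, -2.867]
wrist_force: [0.0, -0.4, -1.7]
finger_gap: 19.5
```

```bash
python3 -c "
from h import *
go([576.7,-170.2,150],-90)"
```

```text
pos [525.15 160.85 187.32] jaw deg -102.52 xt [-0.0081 -0.0023 -1.    ] F [ 0.04 -0.42 -1.71] gap 19.54 t 17.1
rotvec [-0.2186  0.0032  0.0078] deg 12.5 shift(final frame) mm [ 37.32  51.55 331.05]
shift(tool now) mm [ 37.66 122.4  311.84] world d [  51.55 -331.05  -37.32]
```

play_rows(motion=[-0.11, 0.002, 0.004, 0, 0, 0, 1, -0.109, 0.001, 0.004, 0, 0, 0, 1, 0, 0, 0, 0, 0.0037, 0.01, 1, 0, 0, 0, 0, 0.0037, 0.02, 1, 0, 0, 0, 0, 0.0037, 0.03, 1, 0, 0, 0, 0, 0.0037, 0.03, 1, 0, 0, 0, 0, 0.0037, 0.03, 1, 0, 0, 0, 0, 0.0037, 0.03, 1, 0, 0, 0, 0, 0.0037, 0.03, 1, 0, 0, 0, 0, 0.0037, 0.03, 1, 0, 0, 0, 0, 0.0037, 0.03, 1, 0, 0, 0, 0, 0.0037, 0.03, 1, 0, 0, 0, 0, 0.0037, 0.03, 1, 0, 0, 0, 0, 0.0037, 0.015, 1, 0, 0, 0, 0, 0.0037, 0.005, 1, 0, 0, 0, 0, 0, 0, 1, 0, 0, 0, 0, 0, 0, 1])

```text
clock: 18.8
eef_pos: [567.6, -179.2, 175.2]
eef_rot: [-1.572, 1.551, 3.104]
wrist_force: [0.0, 0.3, -2.8]
finger_gap: 19.4
```

```bash
python3 -c "
from h import *
go([576.7,-170.2,150],-90)"
```

```text
pos [ 567.57 -179.24  175.18] jaw deg -92.06 xt [-1.930e-02  7.000e-04 -9.998e-01] F [ 0.03  0.28 -2.85] gap 19.37 t 18.8
rotvec [-0.036  -0.0004  0.0194] deg 2.3 shift(final frame) mm [25.18  9.13 -9.04]
shift(tool now) mm [25.    9.29 -9.36] world d [  9.13   9.04 -25.18]
```

play_rows(motion=[-0.018, 0, 0.01, 0, 0.003, -0.003, 1, -0.018, 0, 0.009, 0, 0.003, -0.003, 1, 0, 0, 0, 0.005, 0.002, -0.002, 1, 0, 0, 0, 0.015, 0.001, -0.001, 1, 0, 0, 0, 0.015, 0, 0, 1, 0, 0, 0, 0.01, 0, 0, 1, 0, 0, 0, 0.005, 0, 0, 1, 0, 0, 0, 0.002, 0, 0, 1, 0, 0, 0, 0, 0, 0, 1, 0, 0, 0, 0, 0, 0, 1])

```text
clock: 19.8
eef_pos: [579.0, -164.5, 121.9]
eef_rot: [1.587, 1.567, 0.025]
wrist_force: [-0.7, 0.2, -2.4]
finger_gap: 19.6
```

```bash
python3 - <<'E'
from h import *
go([576.7,-170.2,61.95],-90)
P=camera_params("wrist"); im,d=camera("wrist"); cv2.imwrite("pics/w11.png",im)
R=toolR(); p=read_state()["eef_pos"]; tip=p+R[:,0]*56.95
print(proj(P,[tip,[576.7,-170.2,50]]))
E
```

```text
pos [ 578.96 -164.47  121.9 ] jaw deg -89.48 xt [ 4.1e-03  1.0e-04 -1.0e+00] F [-0.67  0.15 -2.42] gap 19.61 t 19.8
rotvec [ 0.0091 -0.0001 -0.0041] deg 0.6 shift(final frame) mm [59.95 -2.26  5.73]
shift(tool now) mm [59.94 -2.56  5.72] world d [ -2.26  -5.73 -59.95]
[[325.06560779 242.03970121]
 [332.46385046 239.81204115]]
```

View pics/w11.png

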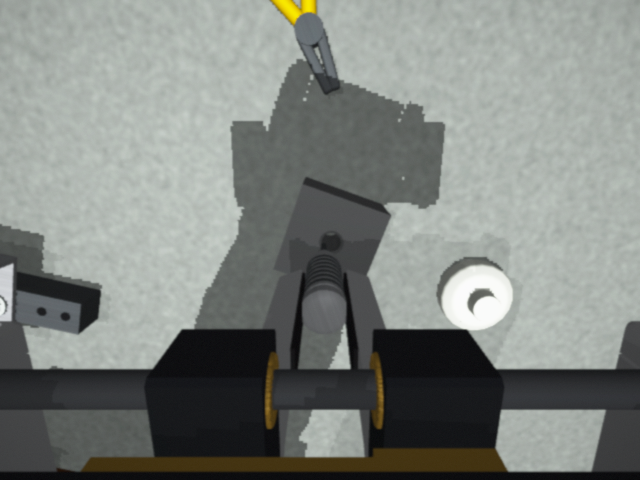

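The empty hole is at (331,242), offset from its prediction by the same bias as the tip, so my recorded seat position holds. Aligning.

play_rows(motion=[0.004, 0, -0.002, 0, -0.001, 0.0025, 1, 0.004, 0, -0.002, 0, -0.001, 0.002, 1, 0, 0, 0, 0, -0.0003, 0.001, 1, 0, 0, 0, 0, 0, 0, 1, 0, 0, 0, 0, 0, 0, 1])

```text
clock: 20.35
eef_pos: [576.9, -171.0, 123.1]
eef_rot: [1.203, 1.569, -0.368]
wrist_force: [-0.6, 0.0, -2.2]
finger_gap: 19.4
```

```bash
python3 - <<'E'
from h import *
go([576.7,-170.2,61.95],-90)
P=camera_params("wrist"); im,d=camera("wrist"); cv2.imwrite("pics/w12.png",im)
cv2.imwrite("pics/w12c.png",cv2.resize(im[160:340,250:410],None,fx=4,fy=3.3,interpolation=cv2.INTER_CUBIC))
R=toolR(); p=read_state()["eef_pos"]; tip=p+R[:,0]*56.95
print(proj(P,[tip,[576.7,-170.2,50]]))
E
```

```text
pos [ 576.85 -170.98  123.12] jaw deg -90.01 xt [ 1.6e-03 -6.0e-04 -1.0e+00] F [-0.55  0.04 -2.16] gap 19.39 t 20.35
rotvec [-0.0002  0.0006 -0.0016] deg 0.1 shift(final frame) mm [61.17 -0.15 -0.78]
shift(tool now) mm [61.17 -0.25 -0.82] world d [ -0.15   0.78 -61.17]
[[324.98278011 242.03594277]
 [323.83376223 236.43700924]]
```

View pics/w12c.png

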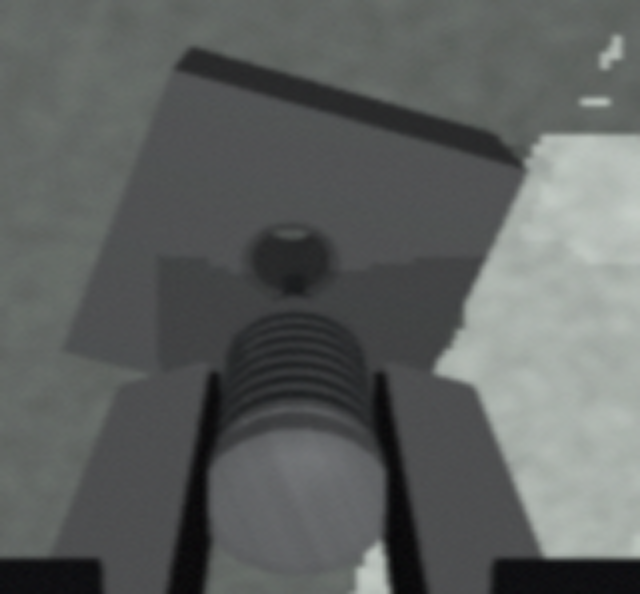

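Aligned. The tip projects just above the hole, and the hole is at (323,239). Descending until the nose is about to enter.

play_rows(motion=[0, 0.0006, -0.0016, 0.003, -0.0002, -0.0008, 1, 0, 0, 0, 0.006, 0, 0, 1, 0, 0, 0, 0.008, 0, 0, 1, 0, 0, 0, 0.008, 0, 0, 1, 0, 0, 0, 0.005, 0, 0, 1, 0, 0, 0, 0.002, 0, 0, 1, 0, 0, 0, 0, 0, 0, 1, 0, 0, 0, 0, 0, 0, 1])

```text
clock: 21.2
eef_pos: [576.2, -169.7, 87.1]
eef_rot: [-1.921, 1.569, 2.792]
wrist_force: [0.5, -0.4, -1.7]
finger_gap: 19.7
```

```bash
python3 - <<'E'
from h import *
go([576.7,-170.2,61.95],-90)
E
```

```text
pos [ 576.21 -169.71   87.13] jaw deg -89.99 xt [-1.9e-03  7.0e-04 -1.0e+00] F [ 0.51 -0.36 -1.69] gap 19.73 t 21.2
rotvec [ 0.0002 -0.0007  0.0019] deg 0.1 shift(final frame) mm [25.18  0.49  0.49]
shift(tool now) mm [25.18  0.54  0.51] world d [  0.49  -0.49 -25.18]
```

play_rows(motion=[0, 0, 0.001, 0.001, 0.0005, 0.0005, 1, 0, 0, 0, 0.003, 0, 0, 1, 0, 0, 0, 0.005, 0, 0, 1, 0, 0, 0, 0.005, 0, 0, 1, 0, 0, 0, 0.004, 0, 0, 1, 0, 0, 0, 0.002, 0, 0, 1, 0, 0, 0, 0.001, 0, 0, 1, 0, 0, 0, 0, 0, 0, 1])

```text
clock: 22.0
eef_pos: [576.9, -170.3, 64.6]
eef_rot: [-2.836, 1.57, 1.876]
wrist_force: [-0.1, -0.9, -1.6]
finger_gap: 19.7
```

```bash
python3 - <<'E'
from h import *
go([576.7,-170.2,61.95],-90)
E
```

```text
pos [ 576.93 -170.32   64.61] jaw deg -89.99 xt [-1.e-04  4.e-04 -1.e+00] F [-0.11 -0.85 -1.6 ] gap 19.73 t 22.0
rotvec [ 0.0002 -0.0004  0.0001] deg 0.0 shift(final frame) mm [ 2.66 -0.23 -0.12]
shift(tool now) mm [ 2.66 -0.23 -0.12] world d [-0.23  0.12 -2.66]
```

play_rows(motion=[0, 0, 0, 0.001, -0.0002, 0, 1, 0, 0, 0, 0.0008, 0, 0, 1, 0, 0, 0, 0.0005, 0, 0, 1, 0, 0, 0, 0, 0, 0, 1])

```text
clock: 22.4
eef_pos: [576.9, -170.4, 62.6]
eef_rot: [1.841, 1.57, 0.27]
wrist_force: [0.8, 0.6, -3.0]
finger_gap: 19.6
```

```bash
python3 - <<'E'
from h import *
go([576.7,-170.2,61.95],-90)
E
```

```text
pos [ 576.93 -170.42   62.55] jaw deg -89.99 xt [ 6.e-04  2.e-04 -1.e+00] F [ 0.81  0.65 -3.03] gap 19.56 t 22.4
rotvec [ 0.0001 -0.0002 -0.0006] deg 0.0 shift(final frame) mm [ 0.6  -0.23 -0.22]
shift(tool now) mm [ 0.6  -0.23 -0.22] world d [-0.23  0.22 -0.6 ]
```

Another 0.6 mm to light contact, then open slowly.

play_rows(motion=[0, 0, 0, 0.0005, -0.0002, -0.0001, 1, 0, 0, 0, 0.0003, 0, 0, 1, 0, 0, 0, 0, 0, 0, 1])

```text
clock: 22.7
eef_pos: [576.9, -170.3, 62.0]
eef_rot: [1.614, 1.57, 0.043]
wrist_force: [-0.3, -0.4, -2.5]
finger_gap: 19.2
```

```bash
python3 - <<'E'
from h import *
go([576.7,-170.2,61.95],-90)
E
```

```text
pos [ 576.86 -170.33   61.99] jaw deg -89.99 xt [ 0.001  0.    -1.   ] F [-0.26 -0.39 -2.47] gap 19.19 t 22.7
rotvec [ 0.0001 -0.     -0.001 ] deg 0.1 shift(final frame) mm [ 0.04 -0.16 -0.13]
shift(tool now) mm [ 0.04 -0.16 -0.13] world d [-0.16  0.13 -0.04]
```

play_rows(motion=[0, 0, 0, 0.0004, 0, 0, 1, 0, 0, 0, 0, 0, 0, 0.7, 0, 0, 0, 0, 0, 0, 0.2, 0, 0, 0, 0, 0, 0, -0.3, 0, 0, 0, 0, 0, 0, -0.8, 0, 0, 0, 0, 0, 0, -1, 0, 0, 0, 0, 0, 0, -1, 0, 0, 0, 0, 0, 0, -1, 0, 0, 0, 0, 0, 0, -1, 0, 0, 0, 0, 0, 0, -1, 0, 0, 0, 0, 0, 0, -1, 0, 0, 0, 0, 0, 0, -1, 0, 0, 0, 0, 0, 0, -1, 0, 0, 0, 0, 0, 0, -1])

```text
clock: 24.1
eef_pos: [577.4, -170.6, 62.3]
eef_rot: [1.371, 1.568, -0.199]
wrist_force: [-0.6, -0.6, -0.3]
finger_gap: 94.3
```

```bash
python3 - <<'E'
from h import *
go([576.7,-170.2,190],-90)
P=camera_params("wrist"); im,d=camera("wrist"); cv2.imwrite("pics/w13.png",im)
E
```

```text
pos [ 577.4  -170.55   62.34] jaw deg -89.99 xt [ 2.6e-03 -5.0e-04 -1.0e+00] F [-0.58 -0.61 -0.27] gap 94.27 t 24.1
rotvec [ 0.0001  0.0005 -0.0026] deg 0.2 shift(final frame) mm [-127.66   -0.7    -0.35]
shift(tool now) mm [-127.66   -0.36   -0.29] world d [ -0.7    0.35 127.66]
```

View pics/w13.png

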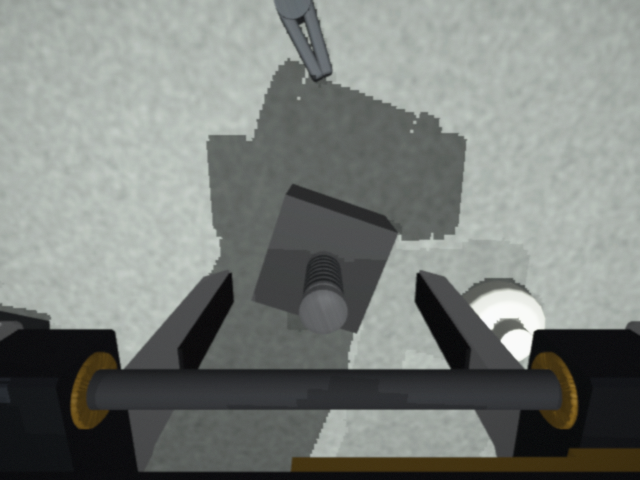

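The punch stands free between the open fingers at (324,311). Retreating straight up.

play_rows(motion=[0, 0, 0, -0.005, 0, 0, -1, 0, 0, 0, -0.01, 0, 0, -1, 0, 0, 0, -0.018, 0, 0, -1, 0, 0, 0, -0.02, 0, 0, -1, 0, 0, 0, -0.02, 0, 0, -1, 0, 0, 0, -0.02, 0, 0, -1, 0, 0, 0, -0.02, 0, 0, -1, 0, 0, 0, -0.012, 0, 0, -1, 0, 0, 0, -0.006, 0, 0, -1, 0, 0, 0, -0.002, 0, 0, -1, 0, 0, 0, 0, 0, 0, -1, 0, 0, 0, 0, 0, 0, -1])

```text
clock: 25.35
eef_pos: [576.6, -170.3, 205.5]
eef_rot: [1.321, 1.567, -0.249]
wrist_force: [-0.4, 0.6, -0.5]
finger_gap: 94.1
```

```bash
python3 - <<'E'
from h import *
s=read_state(); print(s["eef_pos"],s["finger_gap"])
cs=[]
for n,(v0,v1,u0,u1) in {"scene":(245,325,165,255),"side":(145,215,280,360)}.items():
    P=camera_params(n); im,d=camera(n); cv2.imwrite(f"pics/{n}_end.png",im)
    o=cv2.imread(f"pics/{n}0.png")
    cs.append(np.hstack([cv2.resize(x[v0:v1,u0:u1],(360,290),interpolation=cv2.INTER_CUBIC) for x in(o,im)]))
    for k in ["punch_grip","cap_mid","cartridge_mid","pliers_mid"]:
        for r in place_of(n,k)[:1]: print(n,k,round(r["conf"],2),world(P["T"],r["at"]).round(1))
cv2.imwrite("pics/end.png",np.vstack(cs))
E
```

```text
[ 576.57830241 -170.28276962  205.45367947] 94.08816115945761
scene punch_grip 0.68 [ 575.9 -172.1   78. ]
scene cap_mid 0.67 [ 515.4 -302.4   18.1]
scene cartridge_mid 0.71 [647.4 375.7  81.8]
scene pliers_mid 0.59 [ 733.3 -148.3    8.3]
side punch_grip 0.72 [ 579.  -171.7   79.1]
side cap_mid 0.72 [ 516.6 -302.2   19.3]
side cartridge_mid 0.83 [648.4 374.6  79.2]
side pliers_mid 0.95 [ 735.2 -152.1    9.8]
```

View pics/end.png

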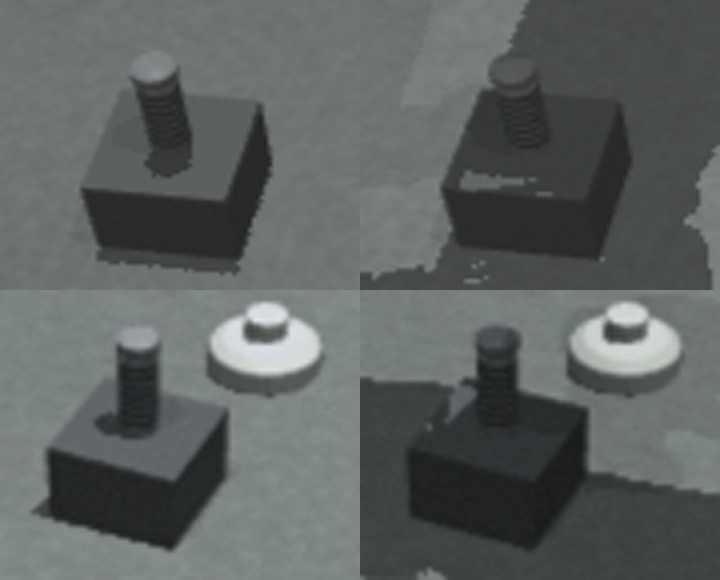

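The punch looks seated exactly as at the start, and the bystanders haven't moved. Handing in.

```bash
python3 -c "
from cell import *
print(sign_off())"
```

```text
the job is handed in; nothing more can be done
None
```

The punch was tripped once, in the recess of the large grey bracket, and is back in its stand, released. I handed the job in at about 26 s. Sign-off reports no verdict, so this rests on my own checks.

- **Finding the recess:** I lowered the point into the slot about 6 mm from the recess seen by the wrist camera. I slid it along the rail at about 1.5 N until the contact vanished, then lowered it about 5 mm to the bottom.
- **The press:** The force peaked at about 12 N and then dropped to about 6 N. It began to rise again near 12.5 mm of travel. I took that as past the trip and at the start of the dead stop. The contact force I read stayed at about 13 N or less.
- **Seating:** In the end pictures the punch stands upright, as at the start. Both cameras put `punch_grip` at about (576–579, -172, 78–79) mm. Its z should be between 77 and 84, so the scene camera's 78.0 is near the lower limit but within that network's 4 mm error.
- **Bystanders:** The cap, cartridge and pliers measure within about 5 mm of where they started, which is about the measurement noise.

Two checks did not fully agree:
- **Force after the snap:** It settled at about 6 N, where about 4 N was expected. I pressed a little further to be sure it had tripped. Image matching showed 0.5 mm slip or less in the grip.
- **Seat contact:** I felt no clear contact before opening the fingers, so the punch may have settled by a fraction of a millimetre.

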